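# Clamp and mark the bar through the guard windows of the bench punch

### The job

A flat bar lies ready in the guarded bench punch. Reach down through the guard's windows with the fingertips: first press the lever with the flat paddle end all the way down to clamp the bar, and only then press the lever with the ball end all the way down to mark it. Do not touch the guard, leave the loose things round it where they lie, and draw the fingers back out when both levers are down.

Things in the scene. Friction and masses are not known exactly. Their poses are not given: they have to be found in the camera images.
- guard: bed and guard of the bench punch, fixed: grey steel bed 245 x 236 x 10 mm and over it, on posts, a level grey sheet 112 (x) x 212 (y) x 5 mm, upper face 112 mm above the bench, screw heads 3 mm higher at its corners; two windows side by side, a 28 mm bar between them, 16 mm of sheet round them. Origin on the bench under the sheet's centre, +x away from the robot to the lever pivots, z up
- left_window (a point): centre of the guard's +y window, level with the sheet's upper face: 80 mm (guard x) by 76 mm (guard y), 52 mm to +y of the guard's origin. The lever stands, 140 mm to +x behind it, reach 96 mm above the bench
- right_window (a point): centre of the guard's -y window, level with the sheet's upper face: 80 mm (guard x) by 76 mm (guard y), 52 mm to -y of the guard's origin
- clamp_lever_top (a point): point to press on the paddle lever: middle of the upper face of its flat black rectangular paddle, 42 x 36 x 6 mm. It lies under the centre of one window (either one), 8 to 12 mm below the guard's upper face at the start and 30 mm below it when fully down. It moves with the lever
- punch_lever_top (a point): point to press on the ball lever: top of its black ball, 28 mm in diameter, under the centre of the other window; 8 to 12 mm below the guard's upper face at the start and 30 mm below it when fully down. It moves with the lever
- clamp_lever (a joint): angle of the paddle lever, rad: 0 fully up, 0.16 fully down on its stop (0 to 0.03 at the start). Arm 140 mm from pivot to paddle. Stiff: needs about 3 to 5 N at the paddle, has no spring and stays where it is left
- punch_lever (a joint): angle of the ball lever, rad: 0 fully up, 0.16 fully down on its stop (0 to 0.03 at the start). Arm 140 mm; as stiff as the other, stays where it is left
- hex_nut: loose steel hex nut 24 x 27 x 13 mm on the bench before the guard (between robot and guard); origin under its centre; to be left alone
- punch_tool: loose dark steel centre punch 110 mm long, 12 mm thick, on the bench before the guard; origin under its middle; to be left alone
- steel_block: loose ground steel block 35 x 50 x 40 mm on the bench at the guard's +y side; origin under its centre; to be left alone
- spanner: loose combination spanner 198 mm long, 6 mm thick, on the bench at the guard's -y side; origin under its middle; to be left alone

How it is judged:
On the way, in this order (a step that is already met when the one before it is completed fails the run):
1. the paddle lever is pressed fully down while the ball lever is still up (value of joint clamp_lever above 0.14 rad and value of joint punch_lever below 0.06 rad), for 0.1 s.
2. then the ball lever is pressed fully down (value of joint each of punch_lever, clamp_lever above 0.14 rad), for 0.1 s.
At the end, for the whole second after the job is handed in: Both levers are down, each past 0.14 of its 0.16 rad, and the nut, centre punch, block and spanner lie within 20 mm of where they were (all of step 2 and distance of each of hex_nut, punch_tool, steel_block, spanner from where it was at the start of the episode below 0.02 m); the robot touches nothing.
It fails at once if the robot touches the guard, its posts or its bed (1 N or more) (contact force between any of the fingers, the arm and guard above 1 N).
It fails at once if the ball lever is pressed before the paddle lever is down (value of joint punch_lever above 0.06 rad and value of joint clamp_lever below 0.13 rad).
It fails at once if a loose thing is lifted or shoved away (distance of any of hex_nut, punch_tool, steel_block, spanner from where it was at the start of the episode above 0.02 m).
It also fails if it takes over 42 s, if anything falls off the work surface, if the arm or the gripper's body presses on something with over 40 N, if the wrist force passes 120 N, or if a joint passes its speed limit or range.

### The arm

A 6-joint arm with a two-finger parallel gripper is mounted at the origin on the work surface; the furniture and walls round the work are solid. World frame = base frame: x ahead of the robot, y to its left, z up, the work surface at z = 0. Lengths are in m, angles in rad, forces in N, time in s.
With the tool pointing down it reaches from about 0.375 to 0.9 m from the base axis. Payload 3.1 kg.
Tool frame: the origin (TCP) lies between the finger pads; the fingertips stand 22 mm ahead of it and the grasp point (between the pads) lies 3 mm ahead of it; z points along the fingers, y is the line along which they close (so a half turn about z gives the same grasp; the last joint's range is limited). The gripper opens to 87 mm and grips with 3 to 60 N. Pads are 19 mm wide; open, the fingers measure 117 mm over their backs; the gripper's body (75 mm by 190 mm) begins 51 mm behind the grasp point.
Start: joints at [-1.44, 0.527, 1.433, -0, 1.181, -0.178], TCP at [0.191, -0.595, 0.245] pointing down, gripper open.
Joint ranges: [-3.08, 3.08], [-0.75, 2.2], [0.22, 2.44], [-1.43, 4.57], [0, 2.65], [-2.85, 2.85]. Speed limits (rad/s): [2.79, 2.79, 3.14, 3.14, 3.14, 3.14].

### API

Orientations are given as a unit quaternion [x, y, z, w].
In Python, from rig import robot gives the robot as it stands.
- The arm moves only by the tool move_arm, never from a script. Its argument "series" is text: rows parted by semicolons, each of 6 numbers parted by spaces: the shift along the tool's x, y, z in mm, then the turn, a rotation vector about the tool's x, y, z in degrees. In form: dx dy dz ax ay az; .... A call has 1 to 8 rows; each row is the pose to reach, as a shift and turn from the pose commanded when the call began, along the tool's axes at that moment; what a row does not reach only later rows make up. A row lasts 1/12 s, in which the tool goes at most 41.7 mm and 7.16 degrees, less where a joint would pass 70% of its speed; a pose out of reach is approached as far as the arm can. A call with a gripper value outside its range is refused whole. "jaw" is the opening, from 0 (shut) to 1 (fully open), set as the call begins (left out, the last holds). The fingers move at their own pace and stop on an object; "newtons" is the grip in N (left out, the last holds). Time passes only in rows, so rows that repeat a pose let the fingers close. It gives the time, the measured TCP pose, the force, the opening and the grip force at its end, in the units of the state.
- robot.get_obs(): the state, without advancing time (a new reading comes with each control period).
- robot.camera(name): name is "scene" or "top" or "wrist"; returns a dict with "img" (480x640x3 uint8, red, green, blue), "mtx" (3x3 intrinsics, pixels), "distortion" ([k1, k2, p1, p2, k3] as OpenCV has them; the pictures are not rectified), "world_to_cam" (4x4, takes a point from world to camera coordinates). Camera axes: x right, y down, z forward; pixel columns grow to the right and rows downward; lengths in m; the calibration is good to about 2 mm. A picture is of the moment at which its call begins. There is no depth.
- robot.hand_in(): hands the job in; it is judged then, once.
Trained networks look in a picture, given as the dict that the camera call returned (one of the last four; its "shot" number tells which), for a name from the list of things; names that differ only in an ending like _2 or _b are one class to them, and where a whole thing is asked for, a point or a joint stands for the part that bears it (a point fixed in the world has none). Each returns a list of dicts, best first, with "p" (0 to 1); they miss things now and then, are a little off and sometimes report something else, mostly with a low value. They report only what shows in the picture. A call takes as long as a camera call.
- robot.search_frame(picture, thing): "xyz" ([x, y, z] in m, in world coordinates, good to about 4 mm: the middle of the surface that is visible of it).
- robot.tip_of(picture, thing): "xyz" ([x, y, z] in m, in world coordinates, good to about 4 mm: a listed point, or the origin of a listed thing).
The state is a dict: "time": time; "q": joint angles; "joint_velocities": joint speeds; "joint_torque": joint torques, N m; "position": TCP position; "tool_rot": TCP orientation; "ft_force": force on the tool from outside, world axes, zero at the start; "moment": the same for the moment, N m; "grip_width": finger opening in m; "grip_force": force on a finger pad.
Only numpy, scipy, OpenCV 4.12 (cv2) and the standard library are available. Lean on these libraries where they do the work, as an engineer would, in place of code of your own. Each camera call takes 0.05 s, during which the arm holds its last target. There are 200 camera calls.

## Working session

There is one attempt and no reset: what is moved stays moved. The work goes in short steps, Python scripts to look and compute and a tool call to move; the robot and the scene stay as the last step left them, time stands still between calls to the robot, and variables do not carry over. Pictures are saved under pics/ and viewed, at most 10 in all, crops included, and the job is handed in when it is done.

Besides the shell and the picture viewer there is one more tool, called after "Call:" by a JSON object that holds its "op" and its "data", one argument or row to a line. move_arm: Moves the arm, as the interface text tells. Its arguments: {"type":"object","properties":{"series":{"type":"string"},"jaw":{"type":"number"},"newtons":{"type":"number"}},"required":["series"]}

```bash
mkdir -p pics
cat > h.py <<'E'
import numpy as np, cv2
from rig import robot
from scipy.spatial.transform import Rotation as R
def save(c,n): cv2.imwrite('pics/'+n,c['img'][:,:,::-1])
def proj(c,P):
    M=c['world_to_cam']; rv=cv2.Rodrigues(M[:3,:3])[0]
    return cv2.projectPoints(np.array(P,float).reshape(-1,3),rv,M[:3,3],c['mtx'],np.array(c['distortion']))[0].reshape(-1,2)
E
python3 - <<'E'
from h import *
np.set_printoptions(precision=4,suppress=True)
o=robot.get_obs();print(o['time'],o['position'],o['tool_rot'],o['grip_width'])
for n in ['scene','top']:
    c=robot.camera(n);save(c,n+'0.png')
    for t in ['guard','left_window','right_window','clamp_lever_top','punch_lever_top']:
        print(n,t,[(np.round(d['xyz'],4),round(d['p'],2)) for d in robot.tip_of(c,t)[:2]])
    for t in ['hex_nut','punch_tool','steel_block','spanner']:
        print(n,t,[(np.round(d['xyz'],4),round(d['p'],2)) for d in robot.search_frame(c,t)[:1]])
E
```

```text
0.0 [ 0.1905 -0.5946  0.2436] [ 0.988   0.1543  0.     -0.0011] 0.08698823742999352
scene guard [(array([ 0.5206, -0.0513,  0.0022]), 0.59)]
scene left_window [(array([0.5044, 0.0003, 0.1155]), 0.67)]
scene right_window [(array([ 0.5321, -0.1076,  0.1123]), 0.96)]
scene clamp_lever_top [(array([0.5047, 0.0015, 0.0998]), 0.86)]
scene punch_lever_top [(array([ 0.5371, -0.103 ,  0.1003]), 0.59), (array([ 0.5242, -0.0496, -0.0007]), 0.4)]
scene hex_nut []
scene punch_tool []
scene steel_block [(array([0.4441, 0.1112, 0.0346]), 0.91)]
scene spanner [(array([ 0.6176, -0.1915,  0.0079]), 0.7)]
top guard [(array([ 0.5147, -0.0518,  0.0043]), 0.62)]
top left_window [(array([ 0.5052, -0.0052,  0.1143]), 0.67)]
top right_window [(array([ 0.5366, -0.1017,  0.1128]), 0.88)]
top clamp_lever_top [(array([ 0.5049, -0.0027,  0.102 ]), 0.84)]
top punch_lever_top [(array([ 0.5364, -0.1013,  0.1015]), 0.7)]
top hex_nut [(array([ 0.554 , -0.0413,  0.0138]), 0.4)]
top punch_tool [(array([ 0.4331, -0.1409,  0.0093]), 0.84)]
top steel_block [(array([0.4553, 0.1033, 0.0372]), 0.88)]
top spanner [(array([ 0.5918, -0.1941,  0.0043]), 0.86)]
```

View pics/top0.png

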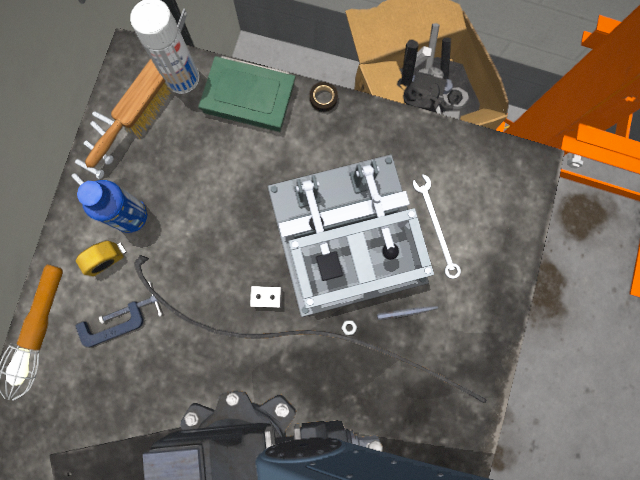

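View pics/scene0.png

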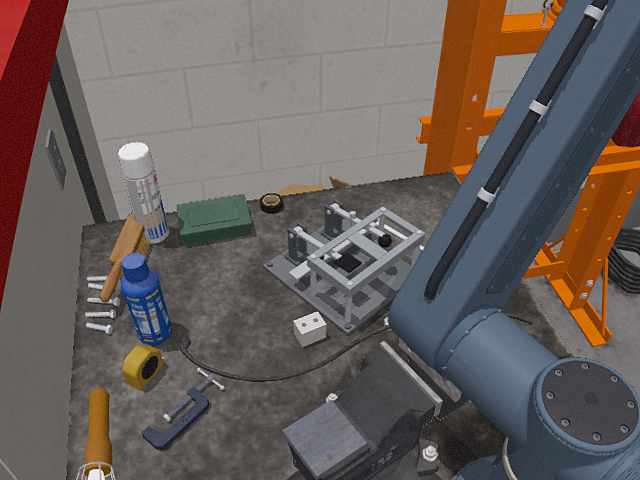

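The top view shows the paddle in the left (+y) window at about (329,265) and the ball in the right one at about (391,252). The nut is at (349,327), the centre punch at (408,312), the block at (265,297) and the spanner at (437,228). I'll fit the guard pose and check it with an overlay.

```bash
cat > fit.py <<'E'
from h import *
from scipy.optimize import minimize
np.set_printoptions(precision=4,suppress=True)
c1=robot.camera('top');c2=robot.camera('scene')
def T(p,P):
    c,s=np.cos(p[2]),np.sin(p[2]);P=np.array(P,float)
    return np.c_[p[0]+c*P[:,0]-s*P[:,1],p[1]+s*P[:,0]+c*P[:,1],P[:,2]]
segs=[]
def rect(cx,cy,a,b,z):
    q=[(cx-a,cy-b,z),(cx+a,cy-b,z),(cx+a,cy+b,z),(cx-a,cy+b,z)]
    return [np.linspace(q[i],q[(i+1)%4],60) for i in range(4)]
W=np.vstack(rect(0,0,.056,.106,.112)+rect(0,.052,.04,.038,.112)+rect(0,-.052,.04,.038,.112))
def ed(c):
    g=cv2.GaussianBlur(cv2.cvtColor(c['img'],cv2.COLOR_RGB2GRAY),(0,0),1)
    m=np.hypot(cv2.Sobel(g,cv2.CV_32F,1,0),cv2.Sobel(g,cv2.CV_32F,0,1))
    return cv2.GaussianBlur(np.minimum(m,150),(0,0),1.2)
def cost(p,cs):
    s=0
    for c,e in cs:
        u=proj(c,T(p,W)).astype(np.float32)
        s-=cv2.remap(e,u[:,0].reshape(-1,1),u[:,1].reshape(-1,1),cv2.INTER_LINEAR).mean()
    return s
a=(c1,ed(c1));b=(c2,ed(c2));p0=np.array([.5207,-.0525,.29])
for cs in ([a],[b],[a,b]):
    best=min((minimize(cost,p0+d,args=(cs,),method='Nelder-Mead',options=dict(initial_simplex=p0+d+np.array([[0,0,0],[.003,0,0],[0,.003,0],[0,0,.03]]))) for d in np.random.default_rng(0).uniform(-1,1,(25,3))*[.008,.008,.05]),key=lambda r:r.fun)
    print(best.x,best.fun)
p=best.x
print('windows',T(p,[[0,.052,.112],[0,-.052,.112]]),'yaw deg',np.degrees(p[2]))
o=[]
for c,(x,y,w,h) in ((c1,(270,190,180,130)),(c2,(280,190,180,130))):
    im=cv2.resize(c['img'][:,:,::-1],None,fx=4,fy=4)
    for u in proj(c,T(p,W)): cv2.circle(im,tuple(int(v) for v in u*4+1.5),1,(0,0,255),-1)
    o.append(im[y*4:(y+h)*4,x*4:(x+w)*4])
cv2.imwrite('pics/ov.png',cv2.resize(np.vstack(o),(415,600),interpolation=cv2.INTER_AREA))
E
python3 fit.py
```

```text
[ 0.5197 -0.0503  0.2701] -117.857421875
[ 0.5192 -0.0511  0.2759] -114.07103729248047
[ 0.5194 -0.0505  0.2732] -231.054443359375
windows [[ 0.5054 -0.0005  0.112 ]
 [ 0.5335 -0.1006  0.112 ]] yaw deg 15.65266488798434
```

View pics/ov.png

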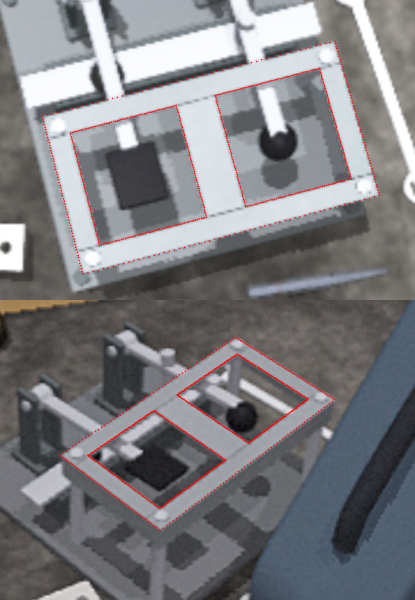

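The overlay lines match the sheet and both windows in both views. Next I shut the jaw and move above the left window, in stages.

Call:
{"op": "move_arm", "data": {
  "series": "30 -29 0 0 0 0; 60 -58 0 0 0 0; 89 -87 0 0 0 0; 118 -115 0 0 0 0; 147 -144 0 0 0 1; 176 -172 0 0 0 2; 205 -200 0 0 0 2; 235 -230 0 0 0 2",
  "jaw": 0,
  "newtons": 10
}}

```text
time: 1.77
position: [0.3446, -0.3038, 0.2449]
tool_rot: [0.991, 0.137, 0.0, 0.001]
ft_force: [1.3, 0.4, 0.3]
grip_width: 0.0417
grip_force: 0.0
```

Call:
{"op": "move_arm", "data": {
  "series": "29 -30 0 0 0 0; 57 -60 0 0 0 0; 86 -90 0 0 0 0; 115 -120 0 0 0 0; 143 -150 0 0 0 0; 172 -180 0 0 0 0; 205 -215 0 0 0 0; 237 -248 0 0 0 0"
}}

```text
time: 2.43
position: [0.5002, -0.0096, 0.2448]
tool_rot: [0.991, 0.137, 0.0, 0.0]
ft_force: [0.3, -0.4, -0.5]
grip_width: 0.0008
grip_force: 0.0
```

Call:
{"op": "move_arm", "data": {
  "series": "0 0 15 0 0 0; 0 0 40 0 0 0; 0 0 65 0 0 0; 0 0 80 0 0 0; 0 0 80 0 0 0; 0 0 80 0 0 0"
}}

```text
time: 2.93
position: [0.4993, -0.0116, 0.1642]
tool_rot: [0.991, 0.137, -0.001, -0.0]
ft_force: [0.1, 0.1, 0.2]
grip_width: 0.0005
grip_force: 0.0
```

Run:
```python
from h import *
np.set_printoptions(precision=4,suppress=True)
o=robot.get_obs();print(o['time'],o['position'],o['tool_rot'],o['grip_width'],o['ft_force'])
M=R.from_quat(o['tool_rot']).as_matrix();print('tip',o['position']+.022*M[:,2],'\nto go mm',M.T@(np.array([.5054,-.0005,.14])-o['position'])*1e3)
c=robot.camera('scene');d=robot.camera('top');w=robot.camera('wrist')
cv2.imwrite('pics/s1.png',np.hstack([cv2.resize(x['img'][a:a+240,b:b+240,::-1],(400,400)) for x,a,b in((c,120,250),(d,130,230))])); save(w,'w1.png')
```

```text
2.9333 [ 0.4993 -0.0116  0.1642] [ 0.9906  0.137  -0.0007 -0.0003] 0.0004664856658691677 [0.0945 0.0576 0.1979]
tip [ 0.4993 -0.0116  0.1422] 
to go mm [ 8.8752 -9.0132 24.1713]
```

View pics/s1.png

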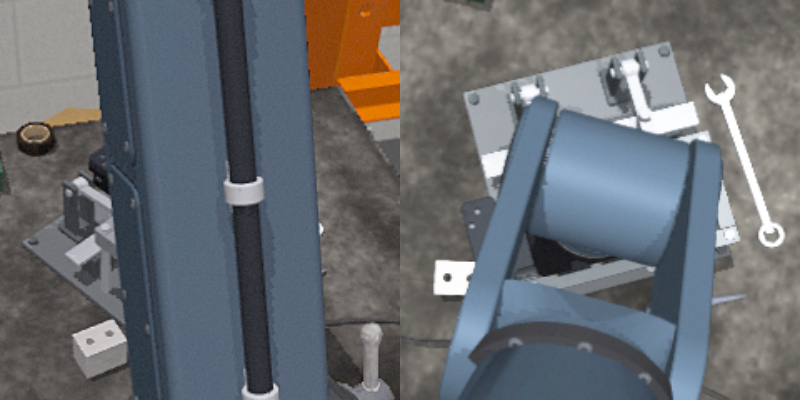

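View pics/w1.png

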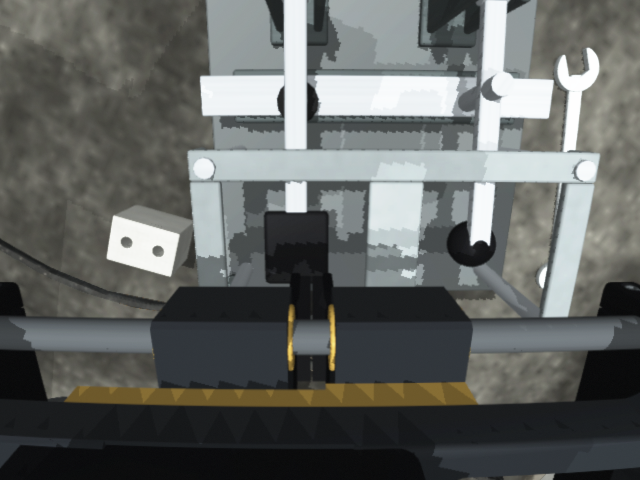

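The wrist view shows the shut fingers low and to the right of the paddle, which is at (297,247). That agrees with the computed 9 mm shifts. I'll correct sideways first, then check.

Call:
{"op": "move_arm", "data": {
  "series": "9 -9 0 0 0 0; 9 -9 0 0 0 0; 9 -9 0 0 0 0; 9 -9 0 0 0 0"
}}

```text
time: 3.42
position: [0.5061, -0.0003, 0.165]
tool_rot: [0.991, 0.137, 0.0, 0.0]
ft_force: [0.6, 0.2, 0.2]
grip_width: 0.0006
grip_force: 0.0
```

```bash
cat > st.py <<'E'
from h import *
import sys
np.set_printoptions(precision=4,suppress=True)
o=robot.get_obs();M=R.from_quat(o['tool_rot']).as_matrix();p=np.array([.5194,-.0505]);y=.2732
Q=np.array([[np.cos(y),np.sin(y)],[-np.sin(y),np.cos(y)]])
t=o['position']+.022*M[:,2]
print(o['time'],'tip z',t[2],'tip in guard mm',Q@(t[:2]-p)*1e3,o['ft_force'])
w=robot.camera('wrist')
for n in ['left_window','right_window','clamp_lever_top','punch_lever_top']:
    for d in robot.tip_of(w,n)[:1]: print(n,d['p'],'guard mm',Q@(np.array(d['xyz'])[:2]-p)*1e3,d['xyz'][2])
if len(sys.argv)>1: save(w,sys.argv[1])
E
python3 st.py
```

```text
3.4167 tip z 0.14300314045901868 tip in guard mm [ 0.7312 51.903 ] [0.5836 0.1818 0.206 ]
left_window 0.18 guard mm [  21.7469 -164.7789] 0.0032
right_window 0.6 guard mm [  0.4492 -47.6899] 0.1081
clamp_lever_top 0.64 guard mm [ 2.5712 50.6861] 0.1036
punch_lever_top 0.62 guard mm [  0.051  -55.7826] 0.1024
```

Call:
{"op": "move_arm", "data": {
  "series": "0 0 12 0 0 0; 0 0 24 0 0 0; 0 0 32 0 0 0; 0 0 40 0 0 0; 0 0 46 0 0 0; 0 0 52 0 0 0; 0 0 57 0 0 0; 0 0 57 0 0 0"
}}

```text
time: 4.33
position: [0.5055, -0.0006, 0.1067]
tool_rot: [0.991, 0.137, -0.0, -0.0]
ft_force: [0.0, -0.7, -0.3]
grip_width: 0.0006
grip_force: 0.0
```

Call:
{"op": "move_arm", "data": {
  "series": "0 0 2 0 0 0; 0 0 4 0 0 0; 0 0 5 0 0 0; 0 0 5 0 0 0; 0 0 5 0 0 0"
}}

```text
time: 4.75
position: [0.5062, -0.0005, 0.1041]
tool_rot: [0.991, 0.137, 0.001, 0.0]
ft_force: [-3.4, 0.3, 13.4]
grip_width: 0.0006
grip_force: 6.6
```

```bash
python3 st.py
```

```text
4.75 tip z 0.08211351871933227 tip in guard mm [ 0.8483 51.677 ] [-3.4303  0.324  13.3922]
clamp_lever_top 0.83 guard mm [-1.7661 50.0321] 0.0815
punch_lever_top 0.85 guard mm [  1.4567 -56.6957] 0.1035
```

The tip is at 82 mm with 13 N against the stop, so the paddle is fully down. I'll lift out and cross to the right window.

Call:
{"op": "move_arm", "data": {
  "series": "0 0 -10 0 0 0; 0 0 -30 0 0 0; 0 0 -55 0 0 0; 0 0 -70 0 0 0; 0 0 -70 0 0 0; 0 0 -70 0 0 0"
}}

```text
time: 5.5
position: [0.5068, -0.0006, 0.1735]
tool_rot: [0.991, 0.137, 0.002, 0.0]
ft_force: [-0.7, -0.8, 0.6]
grip_width: 0.0006
grip_force: 0.0
```

Call:
{"op": "move_arm", "data": {
  "series": "0 25 0 0 0 0; 0 55 0 0 0 0; 0 85 0 0 0 0; 0 104 0 0 0 0; 0 104 0 0 0 0; 0 104 0 0 0 0; 0 104 0 0 0 0"
}}

```text
time: 6.08
position: [0.5328, -0.0997, 0.1714]
tool_rot: [0.991, 0.137, -0.001, -0.001]
ft_force: [-0.9, -0.5, -0.3]
grip_width: 0.0004
grip_force: 0.0
```

```bash
python3 st.py w2.png
```

```text
6.0833 tip z 0.14935799438291217 tip in guard mm [ -0.4264 -50.9445] [-0.9066 -0.5112 -0.2576]
left_window 0.58 guard mm [ 2.6056 49.3264] 0.1095
right_window 0.98 guard mm [  4.0776 -48.0835] 0.1094
clamp_lever_top 0.61 guard mm [-0.252  52.1003] 0.0832
punch_lever_top 0.6 guard mm [  1.0213 -57.5084] 0.1015
```

View pics/w2.png

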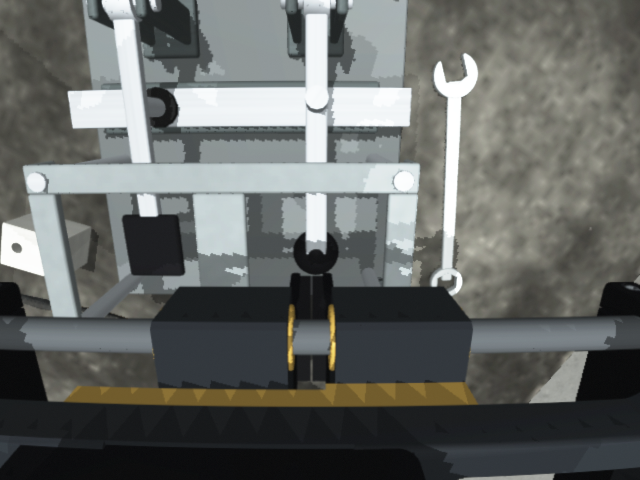

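The wrist view shows the ball at (316,253), in line with the fingertips, and the paddle visibly lower on the left. I'll press the ball.

Call:
{"op": "move_arm", "data": {
  "series": "0 2 12 0 0 0; 0 2 24 0 0 0; 0 2 34 0 0 0; 0 2 42 0 0 0; 0 2 49 0 0 0; 0 2 56 0 0 0; 0 2 62 0 0 0; 0 2 62 0 0 0"
}}

```text
time: 7.0
position: [0.5339, -0.1024, 0.1095]
tool_rot: [0.991, 0.137, -0.001, -0.0]
ft_force: [0.9, -0.3, 0.0]
grip_width: 0.0005
grip_force: 0.0
```

Call:
{"op": "move_arm", "data": {
  "series": "0 0 3 0 0 0; 0 0 6 0 0 0; 0 0 7 0 0 0; 0 0 7 0 0 0; 0 0 7 0 0 0"
}}

```text
time: 7.42
position: [0.5349, -0.1026, 0.1038]
tool_rot: [0.991, 0.137, 0.0, 0.0]
ft_force: [-1.2, 0.1, 2.4]
grip_width: 0.0008
grip_force: 1.4
```

```bash
python3 st.py
```

```text
7.4167 tip z 0.0817542388303512 tip in guard mm [  0.8764 -54.3737] [-1.2438  0.1309  2.4449]
left_window 0.48 guard mm [-109.155   -65.9961] 0.0037
punch_lever_top 0.85 guard mm [ -0.8231 -54.0838] 0.0789
```

The tip is near the stop, but the force is only 2.4 N. I'll push a little further to be sure.

Call:
{"op": "move_arm", "data": {
  "series": "0 0 1 0 0 0; 0 0 2 0 0 0; 0 0 3 0 0 0; 0 0 3 0 0 0; 0 0 3 0 0 0"
}}

```text
time: 8.08
position: [0.5349, -0.1026, 0.1032]
tool_rot: [0.991, 0.137, 0.001, 0.0]
ft_force: [-5.5, 2.5, 20.3]
grip_width: 0.0003
grip_force: 10.4
```

The force rose to 20 N with almost no travel, so the ball lever is on its stop. I'll draw straight up and then back out.

Call:
{"op": "move_arm", "data": {
  "series": "0 0 -10 0 0 0; 0 0 -30 0 0 0; 0 0 -60 0 0 0; 0 0 -90 0 0 0; 0 0 -120 0 0 0; 0 0 -150 0 0 0; 0 0 -150 0 0 0; 0 0 -150 0 0 0"
}}

```text
time: 8.75
position: [0.5359, -0.1032, 0.2523]
tool_rot: [0.991, 0.137, 0.002, 0.001]
ft_force: [-0.2, 0.8, 0.1]
grip_width: 0.0004
grip_force: 0.0
```

```bash
python3 st.py w3.png
```

```text
8.75 tip z 0.23030943926298134 tip in guard mm [  1.7321 -55.2123] [-0.2359  0.7938  0.1364]
left_window 0.71 guard mm [ 0.8761 49.084 ] 0.1135
right_window 0.8 guard mm [  1.9359 -48.3142] 0.1089
clamp_lever_top 0.66 guard mm [ 0.6459 53.8219] 0.0834
punch_lever_top 0.56 guard mm [  0.5245 -57.0576] 0.079
```

View pics/w3.png

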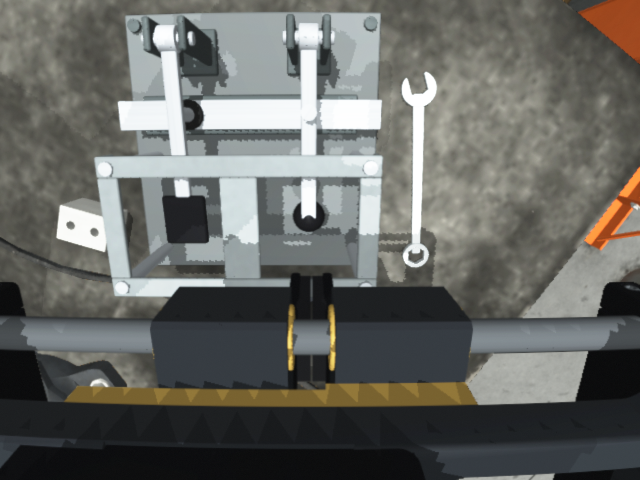

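The paddle (185,220) and the ball (308,216) are both down, at about 83 and 79 mm. The fingers are clear, and the block and spanner have not moved.

```bash
python3 -c "
from rig import robot
print(robot.hand_in())"
```

```text
the job is handed in; nothing more can be done
None
```

I pressed the paddle lever down to its stop, then the ball lever, drew the fingers clear without touching the guard as far as the force readings show, and handed the job in at about 9 s; the hand-in returned no verdict.

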